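# Hook the lid onto the storage tub and clip it shut

## Task

Put the loose lid back on the storage tub: with the lid's clip edge held up, hook its tongue under the lip at one end of the tub, then swing the lid down flat onto the rim. Then flip the tub's clip up over the lid's edge until it snaps shut, and leave the things standing around undisturbed.

Things in the scene. Friction and masses are not known exactly. Their poses are not given: they have to be found in the camera images.
- tub: White open storage tub, outside 170 (x) x 140 (y) x 85 mm high, walls 3 mm, standing fast on the grey tray (it does not shift). Origin: centre of its underside; x axis points to the end with the clip, -x to the end with the lip, z up. Rim top at z = 85 mm. Inner faces of the walls at x = +-82 and y = +-67 mm.
- tub_lip (a point): Top outer edge of the tub's lip-end wall, mid-width (tub x -85, z 85 mm); axes as the tub's. From here the lip, 110 mm wide (y), hangs over a pocket outside the wall: its inner edge is 1 mm out (-x) and 9 mm up (the mouth), its underside slopes down to 4.5 mm up at the pocket's back, 11 mm out; its top is 12 mm up. The pocket is open 15 mm down, so a tilted tongue may dip in.
- lid_grip (a point): Centre of the grip bar on the loose white lid (about 130 g), which starts lying flat on the tray, top up. Axes are the lid's: -x to the tongue, +x to the edge that goes under the clip, z up. Bar: 14 (x) x 76 (y) x 18 mm (z), on a leg at each end, mid-lid; its centre is 25 mm above the plate's top and 29 mm above its underside. With the lid home these axes agree with the tub's.
- lid_tongue (a point): Middle of the tongue's tip, half-way through its thickness. The tongue, 80 mm wide (y), 3 mm thick, flush with the plate's underside, runs from the plate's edge at x = -85 mm to x = -94 mm of the grip bar's centre. With the lid home the tip is at about x = -94, y = 0, z = 86.5 mm of the tub.
- lid_edge (a point): Middle of the opposite edge, which goes under the clip, half-way through the 4 mm plate (plate: x -85 to +88, y -71 to +71 mm from the bar's centre). A rib 6 mm deep under the plate, outer faces at y = +-64 and x = +80 mm, drops inside the tub's walls. With the lid home this point is at about x = 88, y = 0, z = 87 mm of the tub and the plate lies on the rim.
- clip (a joint): Angle of the tub's grey clip, rad: 0 swung fully out, where it starts; about 0.75 shut (upright, nose on the lid's edge). Its pin lies along the tub's y at x = 92, z = 63 mm. An over-centre spring (dead centre about 0.38) pushes it out below that and shut above; about 4 N at the tab takes it over. Shut, the nose reaches 12 mm inward of the pin, underside 26 mm above it.
- clip_tab (a point): Middle of the outer face of the clip's thumb tab, 50 mm wide along the tub's y, 36 mm from the pin; the tab ends 4 mm beyond it. Swung out it is at about x = 118, z = 88 mm of the tub; shut, at x = 94, z = 99 mm. Pushed towards the tub it rises as it swings up.
- tumbler: Glass tumbler standing upside down, 73 mm across, 105 mm high; origin mid underside. Leave alone.
- roll_holder: Chrome spare toilet roll holder with one roll on it, base 144 mm across, post 161 mm high; origin mid underside. Leave alone.
- scrubber: Round pink silicone scrubber, 80 mm across, 36 mm high; origin mid underside. Leave alone.
- hooks: White plastic row of four hooks lying on its back, 36 x 130 x 32 mm; origin mid underside. Leave alone.

How it is judged:
On the way, in this order (a step that is already met when the one before it is completed fails the run):
1. the lid's tongue is under the tub's lip (at least 3.5 mm past the lip's inner edge) while the clip edge is still held up at least 13 mm above its seat (x of lid_tongue in the frame of tub below -0.0895 m and z of lid_tongue in the frame of tub between 0.068 and 0.0895 m and y of lid_tongue in the frame of tub between -0.015 and 0.015 m and z of lid_edge in the frame of tub above 0.1 m), for 0.1 s.
2. the lid is swung down flat onto the rim with the tongue still under the lip (x of lid_tongue in the frame of tub below -0.0895 m and z of lid_tongue in the frame of tub below 0.0895 m and z of lid_edge in the frame of tub below 0.09 m and value of joint clip below 0.5 rad), for 0.1 s.
At the end, for the whole second after the job is handed in: The lid lies flat on the tub's rim (within 2 mm at the clip edge, 1.7 degrees), its tongue under the lip by at least 3.5 mm, square within 8 mm, and the clip is shut over its edge (above 0.62 rad) and no longer moving; everything else is where it was, within 30 mm (x of lid_tongue in the frame of tub below -0.0895 m and z of lid_tongue in the frame of tub between 0.083 and 0.0895 m and z of lid_edge in the frame of tub between 0.083 and 0.089 m and y of lid_edge in the frame of tub between -0.008 and 0.008 m and angle between the z axis of lid_grip and the z axis of tub, either way round below 0.03 rad and value of joint clip above 0.62 rad and velocity of joint clip between -0.1 and 0.1 rad/s); the robot touches nothing.
It fails at once if the glass tumbler is pushed more than 30 mm or tipped (distance of tumbler from where it was at the start of the episode above 0.03 m or angle between tumbler's own z axis and vertical above 0.25 rad).
It fails at once if the roll holder is pushed more than 30 mm or tipped (distance of roll_holder from where it was at the start of the episode above 0.03 m or angle between roll_holder's own z axis and vertical above 0.25 rad).
It fails at once if the scrubber is pushed more than 30 mm (distance of scrubber from where it was at the start of the episode above 0.03 m).
It fails at once if the hooks are pushed more than 30 mm (distance of hooks from where it was at the start of the episode above 0.03 m).
It also fails if it takes over 51 s, if anything falls off the work surface, if the arm or the gripper's body presses on something with over 40 N, if the wrist force passes 120 N, or if a joint passes its speed limit or range.

## Robot

A 6-joint arm with a two-finger parallel gripper is mounted at the origin on the work surface. World frame = base frame: x ahead of the robot, y to its left, z up, the work surface at z = 0. Lengths are in m, angles in rad, forces in N, time in s.
With the tool pointing down it reaches from about 0.2 to 0.875 m from the base axis. Payload 3.4 kg.
Tool frame: the origin (TCP) lies between the finger pads; the fingertips stand 25 mm ahead of it and the grasp point (between the pads) lies 6 mm ahead of it (r.nose_length is the z of the fingertips in the tool frame, in m); z points along the fingers, y is the line along which they close (so a half turn about z gives the same grasp; the last joint's range is limited). The gripper opens to 94 mm and grips with 3 to 60 N. Pads are 16 mm wide; open, the fingers measure 119 mm over their backs; the gripper's body (75 mm by 177 mm) begins 78 mm behind the grasp point.
Start: joints at [1.034, 0.276, 1.505, -0, 1.361, -0.121], TCP at [0.232, 0.526, 0.23] pointing down, gripper open.
Joint ranges: [-2.89, 2.89], [-0.75, 2.08], [0.22, 2.7], [-1.18, 4.32], [0.11, 2.71], [-2.7, 2.7]. Speed limits (rad/s): [2.57, 2.57, 3.14, 3.14, 3.14, 3.14].

## Interface

Orientations are given as a unit quaternion [w, x, y, z].
In Python, from plant import r, gripper_to, inverse_kinematics, vision, models, telemetry gives the robot as it stands. Calls block until the motion is done:
- r.move_to(position, orientation): joint-space move of the TCP to a pose.
- r.move_l(position, rot=None, vel=0.15, guard=None): straight line of the TCP; rot=None keeps the orientation; vel is the mean speed in m/s. With guard (N) it stops when the force on the tool has changed by that much, and returns True; else False.
- r.movej(angles): joint-space move.
- gripper_to(opening, f_grip=None): finger opening in m; f_grip is the grip in N (None keeps the last); returns when the fingers have stopped.
- r.hold(seconds).
- inverse_kinematics(position, orientation): joint angles nearest the present ones, or None.
- vision.snapshot(name): name is "side" or "top"; returns the picture (420x560x3 uint8, red, green, blue); there is no depth.
- vision.get_calibration(name): a dict with "fx", "fy", "cx", "cy" (pixels), "D" ([k1, k2, p1, p2, k3] as OpenCV has them; the pictures are not rectified), "position" and "orientation" of the camera in the world. Camera axes: x right, y down, z forward; pixel columns grow to the right and rows downward; lengths in m; the calibration is good to about 2 mm. A picture is of the moment at which its call begins. get_calibration takes no time and is no camera call.
A pose or a line that the arm cannot do raises r.PlanningError and nothing moves.
- r.sign_off(): hands the job in; it is judged then, once.
Trained networks look in the newest picture that a camera, given by its name, has taken for a name from the list of things; names that differ only in an ending like _2 or _b are one class to them, and where a whole thing is asked for, a point or a joint stands for the part that bears it (a point fixed in the world has none). Each returns a list of dicts, best first, with "score" (0 to 1); they miss things now and then, are a little off and sometimes report something else, mostly with a low value. They report only what shows in the picture. A call takes as long as a camera call.
- models.boxes_of(thing, camera): "at" ([x, y, z] in m, in world coordinates, good to about 4 mm: the middle of the surface that is visible of it).
- models.regions_of(thing, camera): "pixels" (420x560 bool, what is visible of it).
- models.mark_of(thing, camera): "at" ([x, y, z] in m, in world coordinates, good to about 4 mm: a listed point, or the origin of a listed thing).
Readings, each from a call of its own:
- telemetry.current_t(): time.
- telemetry.current_joints(): joint angles.
- telemetry.current_dq(): joint speeds.
- telemetry.current_joint_efforts(): joint torques, N m.
- telemetry.current_ee_pos(): TCP position.
- telemetry.current_tool_rot(): TCP orientation.
- telemetry.current_wrist_force(): force on the tool from outside, world axes, zero at the start.
- telemetry.current_torque(): the same for the moment, N m.
- telemetry.current_opening(): finger opening in m.
- telemetry.current_finger_force(): force on a finger pad.
Only numpy, scipy, OpenCV 4.12 (cv2) and the standard library are available. Lean on these libraries where they do the work, as an engineer would, in place of code of your own. Each camera call takes 0.05 s, during which the arm holds its last target. There are 200 camera calls.

## Working session

There is one attempt and no reset: what is moved stays moved. The work goes in short steps, each a Python script; the robot and the scene stay as the last script left them, time stands still between calls to the robot, and variables do not carry over. Pictures are saved under pics/ and viewed, at most 10 in all, crops included, and the job is handed in when it is done.

```bash
mkdir -p pics; ls
python3 - <<'E'
from plant import r, vision, models, telemetry
import cv2, numpy as np
a=vision.snapshot("top"); b=vision.snapshot("side")
cv2.imwrite("pics/top0.png",a[:,:,::-1]); cv2.imwrite("pics/side0.png",b[:,:,::-1])
for c in("top","side"):
    k=vision.get_calibration(c); print(c,np.round(k["position"],3),np.round(k["orientation"],3),k["fx"])
    for n in "tub tub_lip lid_grip lid_tongue lid_edge clip_tab tumbler roll_holder scrubber hooks".split():
        print(n,[(np.round(d["at"],4).tolist(),round(d["score"],2)) for d in models.mark_of(n,c)[:2]])
print(telemetry.current_t(),r.nose_length,telemetry.current_tool_rot())
E
```

```text
pics
top [ 0.352 -0.005  1.339] [ 0.067 -0.699  0.709 -0.065] 492.5390320792816
tub [([0.5023, 0.1587, 0.0074], 0.86)]
tub_lip [([0.4212, 0.1247, 0.0902], 0.75), ([0.6098, 0.203, 0.0942], 0.35)]
lid_grip [([0.4938, -0.1818, 0.0389], 0.97)]
lid_tongue [([0.4041, -0.1992, 0.0088], 0.82)]
lid_edge [([0.5824, -0.1569, 0.0101], 0.8), ([0.7308, 0.1105, 0.0031], 0.64)]
clip_tab [([0.6115, 0.2046, 0.0922], 0.79)]
tumbler [([0.4466, 0.4346, 0.0067], 0.95), ([0.4479, -0.4425, 0.0054], 0.64)]
roll_holder [([0.4485, -0.4442, 0.0096], 0.93), ([0.5832, -0.1587, 0.0103], 0.24)]
scrubber [([0.7313, -0.1171, 0.0025], 0.72)]
hooks [([0.7294, 0.1091, 0.0036], 0.81), ([0.5052, 0.1587, 0.0092], 0.31)]
side [ 0.232 -0.892  0.855] [-0.421  0.888 -0.165  0.087] 441.5804425557057
tub [([0.4978, 0.159, 0.0045], 0.7)]
tub_lip [([0.4225, 0.1253, 0.0908], 0.84)]
lid_grip [([0.4938, -0.1831, 0.0393], 0.73)]
lid_tongue [([0.3999, -0.1975, 0.0112], 0.95)]
lid_edge [([0.5758, -0.1629, 0.0126], 0.88)]
clip_tab [([0.6118, 0.1983, 0.0931], 0.44)]
tumbler [([0.4482, 0.4291, 0.0066], 0.56)]
roll_holder [([0.4226, 0.1233, 0.0934], 0.67), ([0.4488, -0.443, 0.0064], 0.61)]
scrubber [([0.7347, -0.1137, 0.0057], 0.91)]
hooks [([0.7364, 0.113, 0.0047], 0.82), ([0.4964, -0.1817, 0.0398], 0.41)]
1.1 0.025 [5.07753056e-06 2.06404094e-01 9.78466836e-01 3.88455445e-05]
```

View pics/top0.png

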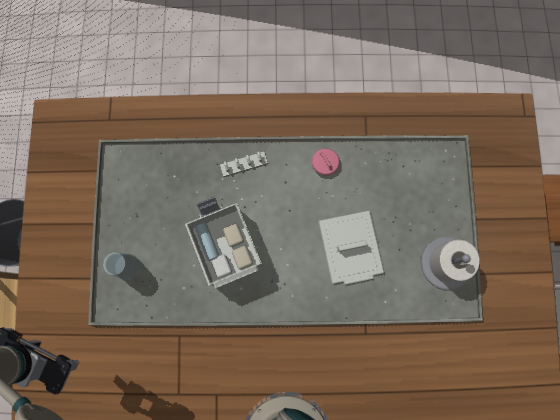

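View pics/side0.png

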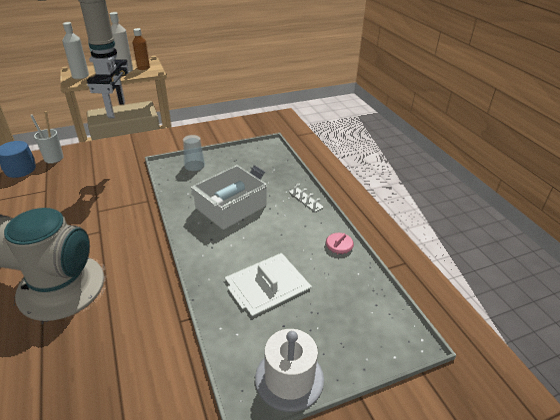

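The top picture shows the tub at about (224,245), with its clip at (208,207) and its lip towards (235,282). The lid lies at (352,247) with its tongue at (358,281). The network marks agree with both pictures, so I'll average repeated marks and cross-check the yaws with masks.

```bash
cat > h.py <<'E'
from plant import r, gripper_to, inverse_kinematics, vision, models, telemetry
import cv2, numpy as np
from scipy.spatial.transform import Rotation as Ro
from scipy.optimize import least_squares
TUB={"tub":(0,0,0),"tub_lip":(-.085,0,.085),"clip_tab":(.118,0,.088)}
LID={"lid_grip":(0,0,0),"lid_tongue":(-.094,0,-.0275),"lid_edge":(.088,0,-.027)}
def marks(names,n=3,cams=("top","side"),minscore=.3):
    o={k:[] for k in names}
    for _ in range(n):
        for c in cams:
            vision.snapshot(c)
            for k in names:
                m=[d for d in models.mark_of(k,c) if d["score"]>minscore]
                if m: o[k].append(m[0]["at"])
    return {k:np.array(v) for k,v in o.items()}
def fit(model,obs,x0):
    """x,y,z,yaw, robust"""
    P=np.vstack([np.tile(model[k],(len(v),1)) for k,v in obs.items() if len(v)]); Q=np.vstack([v for v in obs.values() if len(v)])
    f=lambda p:((Ro.from_euler("z",p[3]).apply(P)+p[:3]-Q)/.004).ravel()
    return least_squares(f,x0,loss="soft_l1").x
def ray(px,cam,z):
    k=vision.get_calibration(cam); K=np.array([[k["fx"],0,k["cx"]],[0,k["fy"],k["cy"]],[0,0,1]])
    u=cv2.undistortPoints(np.float64(px).reshape(-1,1,2),K,np.array(k["D"])).reshape(-1,2)
    q=k["orientation"]; d=Ro.from_quat([q[1],q[2],q[3],q[0]]).apply(np.c_[u,np.ones(len(u))])
    c=np.array(k["position"]); return c+d*((z-c[2])/d[:,2])[:,None]
def quat(R): q=R.as_quat(); return np.array([q[3],q[0],q[1],q[2]])
E
python3 - <<'E'
from h import *
T=marks(TUB,4); L=marks(LID,4)
for o in(T,L):
    for k,v in o.items(): print(k,len(v),v.mean(0).round(4),v.std(0).round(4), "top",v[::2].mean(0).round(4))
print(fit(TUB,T,[.5,.16,0,.38]).round(4),fit(LID,L,[.5,-.18,.04,.2]).round(4))
vision.snapshot("top")
out={}
for n,z in(("tub",.09),("lid_grip",.009)):
    m=models.regions_of(n,"top")[0]["pixels"].astype(np.uint8); np.save(n+".npy",m)
    c=max(cv2.findContours(m,cv2.RETR_EXTERNAL,cv2.CHAIN_APPROX_NONE)[0],key=cv2.contourArea)
    w=ray(c,"top",z)[:,:2]; b=cv2.minAreaRect((w*1000).astype(np.float32)); print(n,m.sum(),b)
im=vision.snapshot("top"); c=cv2.resize(im[190:300,170:400],None,fx=3.4,fy=3.4,interpolation=cv2.INTER_CUBIC); cv2.imwrite("pics/crop1.png",c[:,:,::-1])
print(telemetry.current_t())
E
```

```text
tub 8 [0.4993 0.1596 0.0059] [0.003  0.0018 0.0012] top [0.5021 0.1583 0.0066]
tub_lip 7 [0.4226 0.1264 0.0907] [0.0021 0.0009 0.0007] top [0.4229 0.1266 0.0906]
clip_tab 8 [0.6112 0.2014 0.0921] [0.0017 0.0026 0.0015] top [0.6119 0.2036 0.0923]
lid_grip 8 [ 0.4875 -0.2127  0.0356] [0.0154 0.0869 0.0115] top [ 0.4923 -0.18    0.0406]
lid_tongue 8 [ 0.4021 -0.1995  0.0104] [0.0014 0.0014 0.0017] top [ 0.4021 -0.2005  0.0113]
lid_edge 8 [ 0.5806 -0.1614  0.0106] [0.0017 0.0023 0.0009] top [ 0.5819 -0.1597  0.0108]
[0.5009 0.1584 0.0053 0.3777] [ 0.4937 -0.18    0.0382  0.2099]
tub 4373 ((506.751953125, 162.19558715820312), (225.52090454101562, 147.94049072265625), 21.52901840209961)
lid_grip 3404 ((489.5665283203125, -180.5923614501953), (183.7228240966797, 142.34408569335938), 10.502204895019531)
4.5
```

View pics/crop1.png

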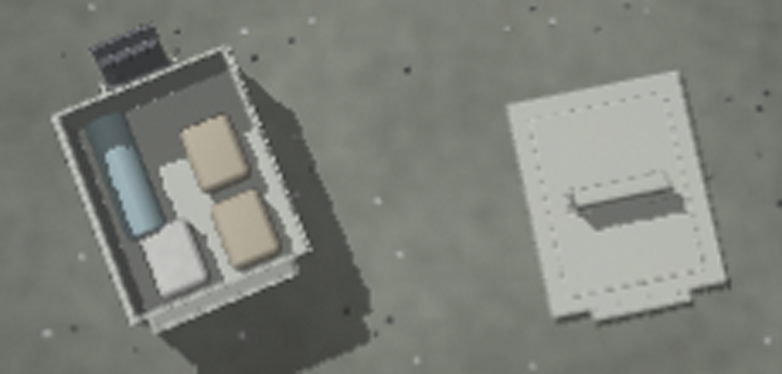

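The crop shows the tub rim corners at about (55,118), (228,48), (308,252) and (135,323), and the lid plate corners at (508,104), (680,71), (727,285) and (556,320). I'll project these corners to cross-check the poses.

Run:
```python
from h import *
for n,c,z,xs,h in(("tub",[(55,118),(228,48),(308,252),(135,323)],.090,(.085,-.085),.07),("lid",[(508,104),(680,71),(727,285),(556,320)],.009,(.088,-.085),.071)):
    px=np.array(c)/3.4+[170,190]-.35
    w=ray(px,"top",z)
    M={i:p for i,p in enumerate([(xs[0],h,0),(xs[0],-h,0),(xs[1],-h,0),(xs[1],h,0)])}
    p=fit(M,{i:w[i:i+1] for i in range(4)},[.5,0,z,.3]); print(n,p.round(4))
    P=Ro.from_euler("z",p[3]).apply(np.array(list(M.values())))+p[:3]; print((P-w)[:,:2].round(4).tolist())
def Rt(yaw,th=0,s=1):
    return Ro.from_euler("z",yaw)*Ro.from_euler("y",th)*Ro.from_matrix(np.array([[0,s,0],[s,0,0],[0,0,-1.]]))
for s in(1,-1):
  for p,y,t in(((.4937,-.18,.044),.21,0),((.4937,-.18,.25),.21,0),((.501,.1585,.3),.38,0),((.501,.1585,.15),.38,-.2),((.65,.21,.11),.38,0)):
    print(s,np.round(inverse_kinematics(p,quat(Rt(y,t,s))),2))
```

```text
tub [0.496  0.1564 0.09   0.3789]
[[0.0017, -0.0001], [0.0012, 0.0012], [-0.0012, -0.0013], [-0.0017, 0.0001]]
lid [ 0.4915 -0.1822  0.009   0.1817]
[[-0.0017, -0.0006], [-0.0011, -0.0001], [0.0016, -0.0011], [0.0011, 0.0019]]
1 [-0.48  0.38  1.88 -0.    0.89 -0.69]
1 [-0.48  0.19  1.57 -0.    1.38 -0.69]
1 [ 0.17  0.17  1.48 -0.    1.49 -0.21]
1 [ 0.14  0.17  1.89  0.06  0.89 -0.27]
1 [ 0.21  0.51  1.43 -0.    1.2  -0.17]
-1 [-0.48  0.38  1.88 -0.    0.89  2.45]
-1 [-0.48  0.19  1.57 -0.    1.38  2.45]Traceback (most recent call last):
  File "<stdin>", line 12, in <module>
    return _wrapfunc(a, 'round', decimals=decimals, out=out)
    return _wrapit(obj, method, *args, **kwds)
    result = getattr(arr, method)(*args, **kwds)
TypeError: unsupported operand type(s) for *: 'NoneType' and 'float'
```

Two independent checks agree on the tub: yaw 0.378, and the same lateral position. Next I grasp the lid, touching the plate with the fingertips first to get its height.

```bash
cat >> h.py <<'E'
RREL=Ro.from_matrix(np.array([[0,1,0],[1,0,0],[0,0,-1.]]))
def Rl(yaw,th=0): return Ro.from_euler("z",yaw)*Ro.from_euler("y",th)   # th<0: +x edge up
E
python3 - <<'E'
from h import *
yaw=.19; a,l=.4495,-.271
xy=Ro.from_euler("z",yaw).apply([a,l,0])[:2]; q=quat(Rl(yaw)*RREL); print(xy)
gripper_to(.06)
r.move_to([*xy,.11],q)
print("touch",r.move_l([*xy,.05],vel=.15), r.move_l([*xy,.028],vel=.03,guard=3))
z=telemetry.current_ee_pos()[2]; print(z)
r.move_l([*xy,z+.007],vel=.05)
print("open",gripper_to(.0,f_grip=40),telemetry.current_opening(),telemetry.current_ee_pos(),telemetry.current_t())
r.move_l([*xy,.12],vel=.15)
print(telemetry.current_opening(),telemetry.current_wrist_force(),telemetry.current_torque(),telemetry.current_t())
E
```

```text
[ 0.49259166 -0.18123107]
touch False True
0.03925595581065056
open False 0.013211253984014106 [ 0.49271025 -0.1812604   0.04622435] 9.9917
0.013640796327484281 [ 0.70902731  0.84836622 -0.51368879] [-0.01749198  0.01740045  0.02021835] 10.6333
```

The plate top is at 0.0143, and the lid rests on its 6 mm rib. That puts the tray at about 0.0045, which matches the tub marks. Now I move to a tilted hover over the tub and measure the held lid against it.

```bash
cat >> h.py <<'E'
YT=.378; Z0=.0048; TO=np.array([*Ro.from_euler("z",YT).apply([.521,-.0377,0])[:2],Z0])
D=.007
def pose(tip,th,dx=0,dy=0):
    """TCP pose for the lid's tongue tip at tub coords tip=(x,z), tilt th; dx,dy: corrections of tub/lid offset in tub axes"""
    RL=Rl(YT,th); R=RL*RREL
    t=TO+Ro.from_euler("z",YT).apply([tip[0]+dx,dy,tip[1]])
    g=t-RL.apply([-.094,0,-.0275])
    return g-D*R.as_matrix()[:,2],quat(R)
def tubc(p): return Ro.from_euler("z",-YT).apply(np.asarray(p)-TO)
E
python3 - <<'E'
from h import *
x,y,z=telemetry.current_ee_pos()
r.move_l([x,y,.26],vel=.25)
p,q=pose((-.060,.16),-.2)
r.move_to(p,q)
print(telemetry.current_ee_pos()-p,telemetry.current_t())
M=marks(["lid_tongue","lid_edge","lid_grip"],3)
for k,v in M.items(): print(k,"\n",tubc(v).round(4))
print("expect edge",(np.array([-.06,0,.16])+Ro.from_euler("y",-.2).apply([.182,0,.0005])).round(4))
im=vision.snapshot("top"); cv2.imwrite("pics/crop2.png",cv2.resize(im[180:320,140:320],None,fx=4,fy=4,interpolation=cv2.INTER_CUBIC)[:,:,::-1])
E
```

```text
[ 0.00039506 -0.00082303 -0.00015834] 12.6667
lid_tongue 
 [[-0.0631 -0.0018  0.1606]
 [-0.0616  0.0012  0.1571]
 [-0.0645 -0.0016  0.1618]
 [-0.0614 -0.0004  0.16  ]
 [-0.0638 -0.0029  0.1616]
 [-0.0596  0.0004  0.1577]]
lid_edge 
 [[ 0.1187  0.0037  0.1947]
 [ 0.1169 -0.0015  0.1965]
 [ 0.1198  0.0053  0.1954]
 [ 0.1155  0.0009  0.1981]
 [ 0.1208  0.0052  0.1941]
 [ 0.1173 -0.0009  0.1947]]
lid_grip 
 [[ 1.147e-01 -3.437e-01 -4.400e-03]
 [ 2.680e-02 -5.000e-04  2.042e-01]
 [ 2.530e-02 -3.000e-04  2.079e-01]
 [ 2.470e-02 -1.100e-03  2.060e-01]]
expect edge [0.1183 0.     0.1966]
```

View pics/crop2.png

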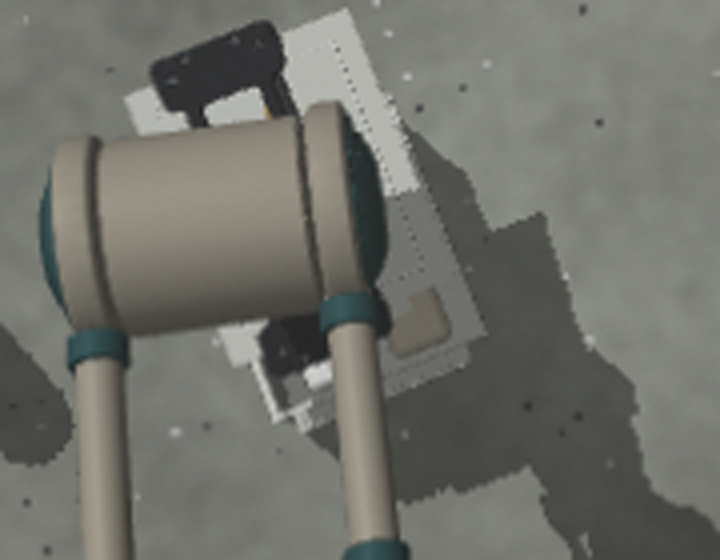

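The picture shows the lid held tilted and square over the tub, with the dark clip at (218,60) and the lip corner near (300,425). The marks put the tongue and edge within about 2 mm laterally. Next I insert along the tongue direction, guarded, to feel the pocket's back.

Run:
```python
from h import *
th=-.2; F=telemetry.current_wrist_force
def tipnow():
    R=Ro.from_quat(np.roll(telemetry.current_tool_rot(),-1)); RL=R*RREL.inv()
    return tubc(telemetry.current_ee_pos()+D*R.as_matrix()[:,2]+RL.apply([-.094,0,-.0275])).round(4)
p,q=pose((-.068,.0925+.02),th); r.move_l(p,vel=.12)
f0=F(); p,q=pose((-.068,.0925),th)
if r.move_l(p,vel=.05,guard=4): print("HIT down",tipnow(),F()-f0); raise SystemExit
print(tipnow(),F()-f0)
p,q=pose((-.101,.0925-.033*np.tan(.2)),th)
print("in",r.move_l(p,vel=.03,guard=4),tipnow(),F()-f0,telemetry.current_t())
M=marks(["lid_tongue"],2)
print(tubc(M["lid_tongue"]).round(4).tolist())
im=vision.snapshot("side"); cv2.imwrite("pics/side3.png",cv2.resize(im[130:260,150:310],None,fx=4,fy=4,interpolation=cv2.INTER_CUBIC)[:,:,::-1])
```

```text
[-0.0681  0.      0.0923] [-0.33054147 -0.25604795 -0.46221331]
in True [-0.0938  0.0001  0.0871] [1.53735919 0.27851675 0.11031622] 15.8833
[[-0.0972, 0.001, 0.0827], [-0.095, -0.0001, 0.0823]]
```

View pics/side3.png

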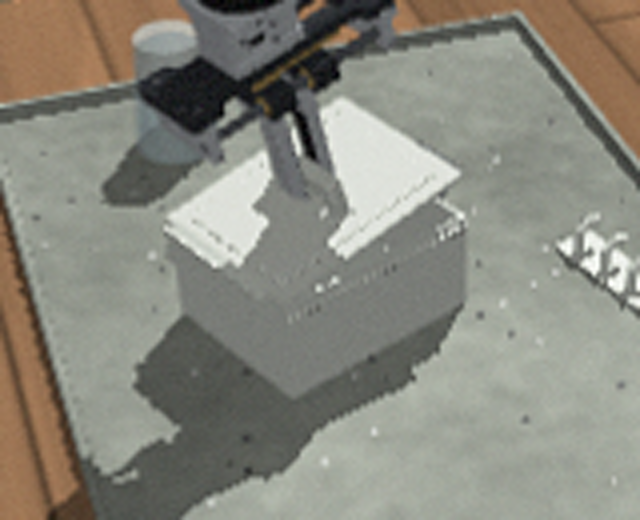

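Contact came at x = -0.0938 (assumed), with force only along x. That means the tub's along-axis position is 0.5232, matching the marks (0.5238). The side picture shows the tongue edge at (200,250) inside the lip and the clip edge at (460,175) raised. Now I back off 1.5 mm and swing the lid down.

Run:
```python
from h import *
F=telemetry.current_wrist_force; DX=.0022
def P(th,c,x=-.0945):
    t=np.array([-.085,0,.085+c])+Ro.from_euler("y",th).apply([x+.085,0,.0015])
    return pose((t[0],t[2]),th,dx=DX)
p,q=P(-.2,.0018); r.move_l(p,rot=q,vel=.03); r.hold(.3)
f0=F(); print(f0)
for th in(-.16,-.12,-.09,-.06,-.035):
    p,q=P(th,.001+.004*abs(th)); g=r.move_l(p,rot=q,vel=.03,guard=10); print(th,g,(F()-f0).round(2),(telemetry.current_ee_pos()-p).round(4))
    if g: break
else:
    p,q=P(-.012,.0006); print(r.move_l(p,rot=q,vel=.02,guard=8),(F()-f0).round(2))
print(telemetry.current_torque(),telemetry.current_t())
M=marks(["lid_tongue","lid_edge"],2)
for k,v in M.items(): print(k,(tubc(v)-[DX,0,0]).round(4).tolist())
im=vision.snapshot("side"); cv2.imwrite("pics/side4.png",cv2.resize(im[130:260,150:310],None,fx=4,fy=4,interpolation=cv2.INTER_CUBIC)[:,:,::-1])
```

```text
[ 1.67578804e-03 -2.47592757e-01 -2.05227451e+00]
-0.16 False [-0.88  0.02  0.53] [ 0.0001  0.0001 -0.0002]
-0.12 False [-0.22  1.07  0.57] [-0.0003 -0.     -0.0003]
-0.09 False [-0.32 -1.02  1.26] [-0.0004 -0.0001 -0.0002]
-0.06 False [0.46 0.66 1.11] [-0.0004 -0.0001 -0.0002]
-0.035 False [-0.17  0.37  0.29] [-0.0003 -0.0001 -0.0002]
False [ 0.17 -0.14  1.14]
[-0.04845473  0.02183605  0.04576425] 18.4667
lid_tongue [[-0.097, 0.0006, 0.0866], [-0.0935, 0.0026, 0.0863], [-0.0941, -0.0014, 0.0873], [-0.0971, 0.0019, 0.0826]]
lid_edge [[0.0808, -0.0023, 0.0869], [0.0838, 0.001, 0.0882]]
```

View pics/side4.png

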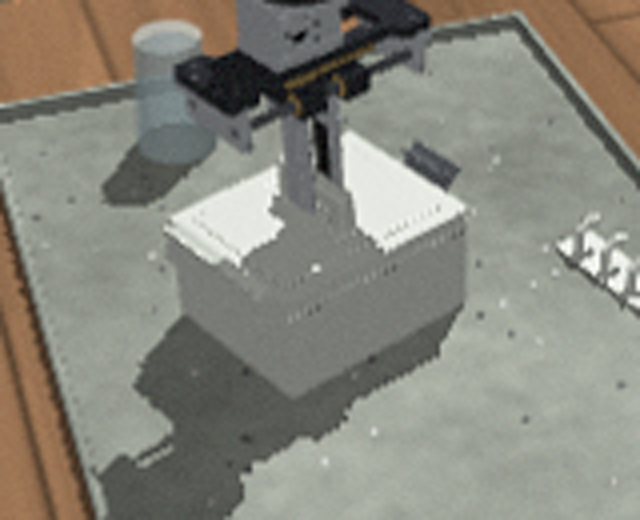

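The picture shows the lid lying almost flat on the rim, with its tongue at (200,240) and the clip swung out at (432,165). The marks agree. Next I press gently, release, and retract.

Run:
```python
from h import *
F=telemetry.current_wrist_force; DX=.0022
f0=F()
p,q=pose((-.0945,.0865-.003),0,dx=DX)
print(r.move_l(p,rot=q,vel=.015,guard=7),(F()-f0).round(2),(telemetry.current_ee_pos()-p).round(4))
r.hold(.2); gripper_to(.04); r.hold(.2)
p=np.array(telemetry.current_ee_pos()); r.move_l(p+[0,0,.15],vel=.2)
M=marks(["lid_tongue","lid_edge","lid_grip","clip_tab","tub_lip"],2)
for k,v in M.items(): print(k,(tubc(v)-[DX,0,0]).round(4).tolist())
im=vision.snapshot("side"); cv2.imwrite("pics/side5.png",cv2.resize(im[130:260,150:310],None,fx=4,fy=4,interpolation=cv2.INTER_CUBIC)[:,:,::-1])
print(telemetry.current_t())
```

```text
True [-0.3  -0.18  5.44] [-0.0001 -0.0001  0.0024]
lid_tongue [[-0.097, -0.0008, 0.0854], [-0.095, 0.0013, 0.0828], [-0.095, 0.0004, 0.0883], [-0.095, 0.0001, 0.085]]
lid_edge [[0.0906, 0.0058, 0.0869], [0.0833, -0.0004, 0.0862], [0.0917, 0.0053, 0.0822], [0.0851, -0.0019, 0.0845]]
lid_grip [[-0.0006, 0.0001, 0.1137], [-0.0012, -0.0013, 0.1142], [-0.0015, 0.0021, 0.1155], [-0.002, -0.0015, 0.1139]]
clip_tab [[0.1173, -0.0029, 0.0888], [0.1188, -0.0013, 0.0887]]
tub_lip [[-0.0834, -0.0014, 0.084], [-0.0857, -0.0016, 0.0853], [-0.0827, 0.0008, 0.0872]]
22.5417
```

View pics/side5.png

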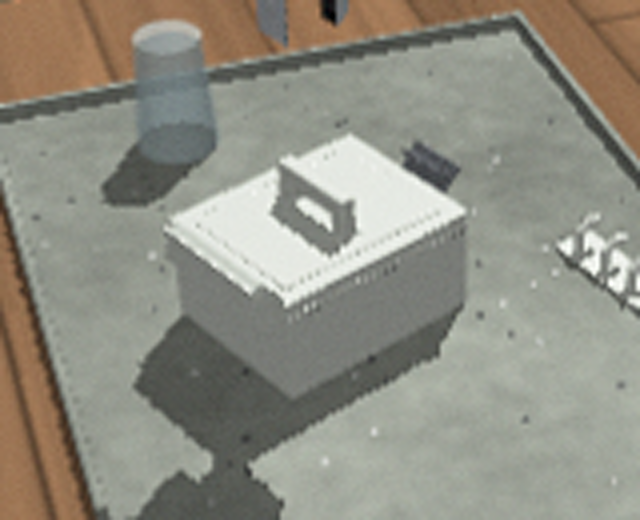

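The lid is home: the picture shows it flat on the rim, with the bar at (315,205) and the clip out at (432,165). Now I push the clip with closed fingers.

Run:
```python
from h import *
F=telemetry.current_wrist_force; DX=.0022
gripper_to(0.0)
q=quat(Rl(YT)*RREL)
def tp(xface,ztip): return TO+Ro.from_euler("z",YT).apply([xface+.0125+DX,0,ztip+.025])
p=np.array(telemetry.current_ee_pos())
r.move_l(tp(.15,.20),rot=q,vel=.25)
r.move_l(tp(.15,.082),vel=.15)
f0=F()
for x in(.125,.112,.104,.098,.095):
    g=r.move_l(tp(x,.082),vel=.05,guard=20); print(x,g,(F()-f0).round(2),tubc(telemetry.current_ee_pos())[0]-.0125-DX)
    if g: break
r.hold(.2); r.move_l(tp(.15,.082),vel=.15); r.move_l(tp(.15,.22),vel=.25)
M=marks(["lid_tongue","lid_edge","clip_tab"],2)
for k,v in M.items(): print(k,(tubc(v)-[DX,0,0]).round(4).tolist())
im=vision.snapshot("side"); cv2.imwrite("pics/side6.png",cv2.resize(im[130:260,150:310],None,fx=4,fy=4,interpolation=cv2.INTER_CUBIC)[:,:,::-1])
print(telemetry.current_t())
```

```text
0.125 False [ 0.58 -0.47  1.35] 0.12508486858656223
0.112 False [6.01 2.08 4.36] 0.11640123233628774
0.104 False [ 8.22  3.65 11.72] 0.11246436919869932
0.098 False [10.35  5.53 17.66] 0.10886107843185658
0.095 False [ 9.9   5.4  21.15] 0.10672511045051176
lid_tongue [[-0.0952, -0.0021, 0.0858], [-0.0956, 0.002, 0.0859], [-0.0983, -0.0004, 0.0889], [-0.0961, -0.0025, 0.0829]]
lid_edge [[0.0925, 0.007, 0.0848], [0.0839, 0.0018, 0.0853], [0.0877, 0.0046, 0.0854], [0.0811, -0.0001, 0.085]]
clip_tab [[0.1204, -0.0022, 0.0868], [0.1146, -0.3412, 0.0], [0.1196, 0.003, 0.0867], [0.1204, -0.0022, 0.089]]
29.2
```

View pics/side6.png

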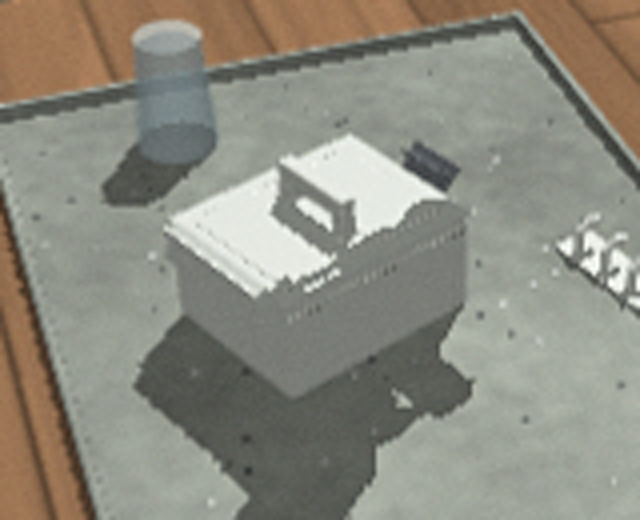

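The clip swung to about dead centre, but friction held the rising tab against the finger. The arm deflected (21 N up) and the clip fell back. I'll push again along the tab's arc, rising with it and going further.

Run:
```python
from h import *
F=telemetry.current_wrist_force; DX=.0022
def tp(xface,ztip): return TO+Ro.from_euler("z",YT).apply([xface+.0125+DX,0,ztip+.025])
r.move_l(tp(.15,.08),vel=.2); r.move_l(tp(.125,.08),vel=.1)
f0=F()
for ph in(.77,.9,1.03,1.16,1.3,1.42,1.52):
    k=(ph-.77)/.75; x=.092+.04*np.cos(ph)-.004*k; z=.08+.04*(np.sin(ph)-np.sin(.77))+.005*k
    g=r.move_l(tp(x,z),vel=.05,guard=25); a=tubc(telemetry.current_ee_pos())-[.0125+DX,0,.025]
    print(round(x,4),round(z,4),g,Ro.from_euler("z",-YT).apply(F()-f0).round(1),a.round(4))
    if g: break
r.hold(.2); r.move_l(tp(.15,.085),vel=.15); r.move_l(tp(.15,.22),vel=.3)
M=marks(["lid_tongue","lid_edge","clip_tab"],2)
for k,v in M.items(): print(k,(tubc(v)-[DX,0,0]).round(4).tolist())
im=vision.snapshot("side"); cv2.imwrite("pics/side7.png",cv2.resize(im[130:260,150:310],None,fx=4,fy=4,interpolation=cv2.INTER_CUBIC)[:,:,::-1])
print(telemetry.current_t())
```

```text
0.1207 0.08 False [ 0.6 -1.2 -0.9] [ 0.1211 -0.      0.0802]
0.1162 0.0844 False [ 1.  -2.3  0.6] [ 0.1163 -0.      0.0849]
0.1112 0.0882 False [ 1.9 -0.9  3.8] [ 1.119e-01 -1.000e-04  8.920e-02]
0.1059 0.0914 False [5.2 0.2 3.3] [ 1.08e-01 -1.00e-04  9.27e-02]
0.0999 0.0942 False [ 4.6 -0.9  7.4] [ 0.1027 -0.0002  0.0964]
0.0945 0.096 False [ 4.  -1.  10.4] [ 0.0974 -0.0002  0.099 ]
0.09 0.0971 False [ 2.2 -0.1 13.7] [ 0.0925 -0.0002  0.1006]
lid_tongue [[-0.0954, -0.0033, 0.0868], [-0.0995, 0.0008, 0.0809], [-0.0989, -0.0026, 0.086], [-0.0979, 0.0006, 0.0851]]
lid_edge [[0.0899, 0.0029, 0.0858], [0.0848, 0.0012, 0.0859], [0.0913, 0.0062, 0.0851], [0.0819, 0.0001, 0.0821]]
clip_tab [[0.1191, 0.0011, 0.0872], [0.1188, 0.0001, 0.0855], [0.1202, 0.0011, 0.0869]]
34.5333
```

View pics/side7.png

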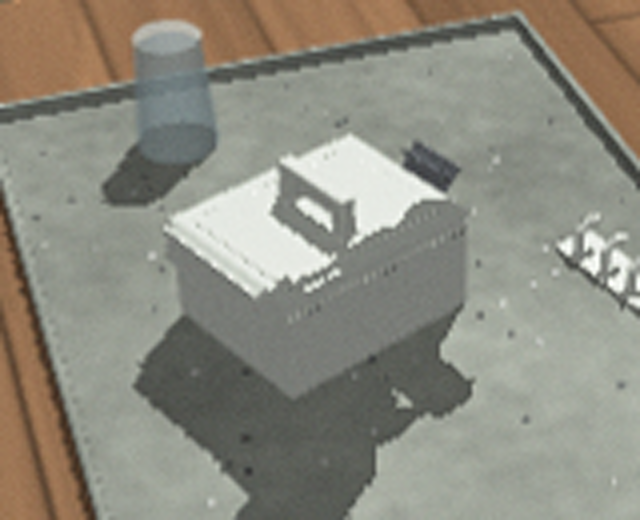

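The finger rose over the tab end, with the tip resting on top at z ≈ 0.100. This time I tilt the tool 0.4 rad with the tips inward, so the finger face pushes in and up. I also start the tip about 18 mm lower along the tab and follow the arc without extra rise.

```bash
cat > push.py <<'E'
from h import *
import sys
F=telemetry.current_wrist_force; DX=.0022; th=.4; L=.018
R=Rl(YT,th)*RREL; q=quat(R); d=np.array([-np.sin(th),0,-np.cos(th)]); Ri=Ro.from_euler("z",YT)
def tcp(E):  # E=(x,z) tub: point of the finger face L behind the tip
    t=TO+Ri.apply(np.array([E[0]+DX,0,E[1]])+L*d); return t-R.apply([0,-.0125,.025])
def inv(p): return tubc(p+R.apply([0,-.0125,.025]))-L*d-[DX,0,0]
W=[tcp((.165,.16)),tcp((.150,.091)),tcp((.128,.091))]
for ph in(.78,.93,1.08,1.23,1.38,1.5):
    k=(ph-.78)/.72; W.append(tcp((.092+.04*np.cos(ph)-.008*k,.063+.04*np.sin(ph))))
j=[inverse_kinematics(p,q) for p in W]; print([x is None for x in j])
if any(x is None for x in j): sys.exit()
r.move_l(W[0],rot=q,vel=.2); r.move_l(W[1],vel=.2); r.move_l(W[2],vel=.1)
f0=F()
for p in W[3:]:
    g=r.move_l(p,vel=.06,guard=25); print(inv(p).round(4),inv(telemetry.current_ee_pos()).round(4),g,Ri.inv().apply(F()-f0).round(1))
    if g: break
r.move_l(W[1],vel=.2); r.move_l(W[0]+[0,0,.04],vel=.3)
M=marks(["clip_tab"],2); print((tubc(M["clip_tab"])-[DX,0,0]).round(4).tolist())
im=vision.snapshot("side"); cv2.imwrite("pics/side8.png",cv2.resize(im[130:260,150:310],None,fx=4,fy=4,interpolation=cv2.INTER_CUBIC)[:,:,::-1])
print(telemetry.current_t())
E
python3 push.py
```

```text
[False, False, False, False, False, False, False, False, False]
[0.1204 0.     0.0911] [ 1.218e-01 -1.000e-04  9.130e-02] False [ 2.8 -0.1 -0.5]
[ 0.1142 -0.      0.0951] [ 0.1143 -0.      0.0953] False [ 0.8 -0.3  0. ]
[0.1075 0.     0.0983] [1.066e-01 1.000e-04 9.850e-02] False [ 0.5 -0.3 -0. ]
[0.1004 0.     0.1007] [0.0999 0.     0.101 ] False [ 0.6 -0.6 -0.1]
[0.0929 0.     0.1023] [ 9.550e-02 -1.000e-04  1.019e-01] False [ 4.3  0.4 -2.3]
[0.0868 0.     0.1029] [ 9.500e-02 -1.000e-04  1.021e-01] False [14.1  0.8 -5.3]
[[0.0959, 0.0018, 0.0986], [0.0942, -0.0041, 0.1004], [0.0949, 0.003, 0.0971], [0.0914, -0.0011, 0.0982]]
39.0417
```

The tab now reads x ≈ 0.094, z ≈ 0.099, so the clip is shut. I'll take one final check picture before handing in.

Run:
```python
from h import *
M=marks(["lid_tongue","lid_edge","tumbler","scrubber","hooks","roll_holder"],1)
for k in M: print(k,(tubc(M[k])-[.0022,0,0] if "lid" in k else M[k]).round(3).tolist())
print(telemetry.current_t())
```

```text
lid_tongue [[-0.095, 0.0, 0.088], [-0.096, -0.0, 0.084]]Traceback (most recent call last):
  File "<stdin>", line 3, in <module>
  File "h.py", line 37, in tubc
    def tubc(p): return Ro.from_euler("z",-YT).apply(np.asarray(p)-TO)
                                                     ~~~~~~~~~~~~~^~~
ValueError: operands could not be broadcast together with shapes (0,) (3,)
```

View pics/side8.png

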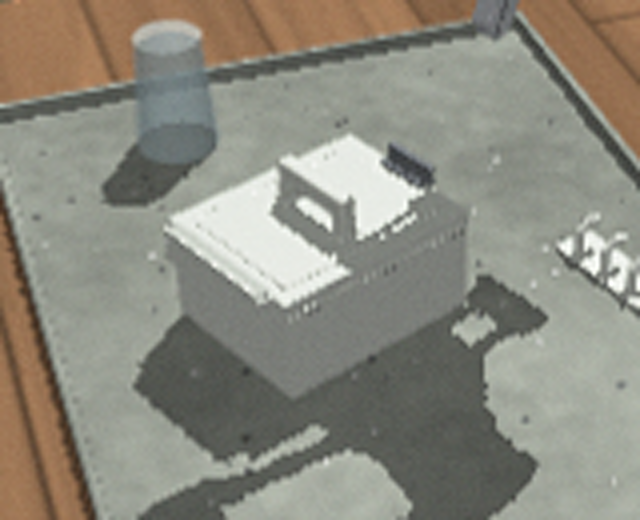

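The picture shows the clip upright over the lid's edge at (408,167), the lid flat, and the tumbler and hooks where they were. The robot is clear, so I hand in.

```bash
python3 -c "
from plant import r
print(r.sign_off())"
```

```text
the job is handed in; nothing more can be done
None
```

I handed the job in at about 39 s of the 51 s. The last checks show the tongue under the lip, the lid flat on the rim and the clip shut on the third push. The tumbler and hooks look untouched in the last picture; I didn't re-measure the scrubber and roll holder, and sign-off returned no verdict.

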